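Take the left-hand spinner cap off the hall fan

ROBOT

A 6-joint arm with a two-finger parallel gripper is mounted at the origin on the work surface. World frame = base frame: x ahead of the robot, y to its left, z up, the work surface at z = 0. Lengths are in mm, angles in degrees, forces in N, time in s.
With the tool pointing down it reaches from about 350 to 850 mm from the base axis. Payload 8.1 kg.
Tool frame: the origin (TCP) lies at the very end of the fingers, on their centre line; the grasp point (between the pads) lies 19 mm behind it (r.grip_point_offset is the distance from the TCP to the grasp point, in mm); z points along the fingers, y is the line along which they close (so a half turn about z gives the same grasp; the last joint's range is limited). The gripper opens to 85 mm and grips with 20 to 120 N. Pads are 22 mm wide; open, the fingers measure 114 mm over their backs; the gripper's body (76 mm by 85 mm) begins 54 mm behind the grasp point. The pads swing forward as they close: fully open they stand 13 mm farther back than shut.
Start: joints at [-75.138, 7.471, 85.268, -0, 87.261, -4.893], TCP at [202.825, -564.683, 231.292] pointing down, gripper open.
Joint ranges: [-169.43, 169.43], [-51.17, 129.36], [1.28, 143.12], [-76.62, 256.62], [0, 156.53], [-152.29, 152.29]. Speed limits (degrees/s): [136.94, 136.94, 159.86, 180, 180, 180].

INTERFACE

Orientations are given as [roll, pitch, yaw] about the fixed x, y, z axes, in that order (R = Rz(yaw) Ry(pitch) Rx(roll)).
In Python, from bench import status, eyes, r gives the robot as it stands.
- The arm moves only by the shell command python3 -m handwheel 'ROWS' [FORCE]. ROWS is a JSON object whose one key "series" holds a list that holds one entry, the list of rows, each a list of 7 numbers: the shift along the tool's x, y, z in cm, then the turn, a rotation vector about the tool's x, y, z in rad, then the opening, from 0 (shut) to 1 (fully open). In form: {"series": [[[tx, ty, tz, rx, ry, rz, claw], ...]]}. A call has 1 to 12 rows; each row is the pose to reach, as a shift and turn from the pose commanded when the call began, along the tool's axes at that moment; what a row does not reach only later rows make up. A row lasts 1/8 s, in which the tool goes at most 62.5 mm and 10.7 degrees, less where a joint would pass 70% of its speed; a pose out of reach is approached as far as the arm can. A call with a gripper value outside its range is refused whole. The fingers move at their own pace and stop on an object; FORCE is the grip in N (left out, the last holds). Time passes only in rows, so rows that repeat a pose let the fingers close. It gives the time, the measured TCP pose, the force, the opening and the grip force at its end, in the units of the state.
- status.sense(): the state, without advancing time (a new reading comes with each control period).
- eyes.snapshot(name): name is "scene" or "top"; returns a dict with "img" (384x512x3 uint8, red, green, blue), "mtx" (3x3 intrinsics, pixels), "k1" (the pictures are not rectified: a ray, as slopes to the right and down, at radius r is drawn at 1 + k1 r^2 times it, then the intrinsics apply), "R" (3x3) and "t" (3): a world point X has camera coordinates R X + t. Camera axes: x right, y down, z forward; pixel columns grow to the right and rows downward; lengths in mm; the calibration is good to about 2 mm. A picture is of the moment at which its call begins. There is no depth.
- r.hand_in(): hands the job in; it is judged then, once.
The state is a dict: "time": time; "joint_pos": joint angles; "qd": joint speeds; "joint_efforts": joint torques, N m; "tool_pos": TCP position; "tcp_rot": TCP orientation; "ft_force": force on the tool from outside, world axes, zero at the start; "wrist_torque": the same for the moment, N m; "finger_gap": finger opening in mm; "grip_force": force on a finger pad.
Only numpy, scipy, OpenCV 4.12 (cv2) and the standard library are available. Lean on these libraries where they do the work, as an engineer would, in place of code of your own. Each camera call takes 0.05 s, during which the arm holds its last target. There are 200 camera calls.

TASK

The fan on the hall table needs its blades cleaned: unscrew the orange spinner cap from its shaft. It has a left-hand thread, so it loosens clockwise; feel which way it gives and let it rise as it turns, never forcing, pulling or jamming it. Once it lifts off freely, set it down gently, standing upright as it was, in the empty bay of the wooden tray, and leave everything else where it is.

Things in the scene. Friction and masses are not known exactly. Their poses are not given: they have to be found in the camera images.
- fan: white table fan fixed to the table, head tipped right back so its shaft points straight up, front grille off. Origin: on the shaft axis at table height. Base 170 mm across; cage rim 248 mm across, its top 176 mm above the table; five blue blades reach out to 107 mm, all below 180 mm. Blades and shaft are locked and cannot turn
- hub (a point): on the shaft axis at the fan's flat hub face (60 mm across, 185 mm above the table) on which the cap sits. The cap needs between a third of a turn and a full turn clockwise (seen from above) before it lifts off straight; exactly when is found by a light pull. Pulling sooner, turning anticlockwise or not letting it rise loads the thread: keep the force between cap and fan below 15 N
- shaft_tip (a point): top of the steel shaft, hidden in the cap, 24.5 mm above the hub face. The shaft is 21 mm across its steep, coarse left-hand thread. How much the cap climbs per turn is not known beforehand (it is far more than on a common bolt, well over 10 mm a turn): let it rise by feel, keeping the vertical force near zero. It has about 1 mm of play up and down and sideways
- cap: orange spinner cap, 44 mm tall, about 40 g, screwed on the fan's shaft. Origin: centre of its underside, z up its axis. From 26 to 44 mm up it is a solid round grip 34 mm across that can be held at any yaw; below, a 29 mm skirt with a bore 27 mm deep, open at the bottom, and two lugs that ride in the thread. White mark on top along its +x.
- cap_grip (a point): point on the cap's axis 35 mm above its underside, half-way up the round grip. Released part-way up the thread, the cap stays, or slips back a little, and may lean slightly
- tray: wooden tray, fixed to the table, 120 mm (its x) by 220 mm (its y) by 25 mm high, walls and floor 6 mm thick, with a wall across the middle making two bays. Origin: centre of its underside. The bay on its -y side holds a remote control and a key; the bay on its +y side is empty
- bay (a point): centre of the empty bay, on its floor, 6 mm above the table; the bay is 108 mm (tray x) by 101 mm (tray y) inside
- remote: bystander: black remote control 90 x 34 x 14 mm in the tray's other bay; origin under its centre
- key: bystander: key with black head, 65 mm long, 8 mm thick, in the tray's other bay; origin near its middle, underside
- candle_a: bystander: black candlestick with a grey candle, 100 mm foot, 230 mm tall; origin under its centre
- candle_b: bystander: black candlestick with a grey candle, 100 mm foot, 200 mm tall; origin under its centre
- statuette: bystander: gold standing statuette, 64 mm foot, 186 mm tall; origin under its centre
- figurines: bystander: pair of kneeling figurines on a black plinth 60 x 100 mm, 122 mm tall; origin under its centre
- vase: bystander: dark metal vase, 104 mm across, 210 mm tall; origin under its centre
- driver: bystander: yellow-handled screwdriver 200 mm long lying on the table; origin under its middle
- grille: bystander: the fan's front grille, 250 mm across, 12 mm high, lying flat on the table; origin under its centre
Things that resemble listed ones, but are neither listed nor needed, are in the scene too. Several things have the shape of the cap; the one meant has the colours described above.

How it is judged:
By the outcome, as a careful person would: the job done as asked, in the order asked, and still so for the second after the job is handed in, with the robot touching nothing.
It also fails if it takes over 67 s, if anything falls off the work surface, if the arm or the gripper's body presses on something with over 40 N, if the wrist force passes 120 N, or if a joint passes its speed limit or range.

## Working session

There is one attempt and no reset: what is moved stays moved. The work goes in short steps, Python scripts to look and compute and a shell command to move; the robot and the scene stay as the last step left them, time stands still between calls to the robot, and variables do not carry over. Pictures are saved under pics/ and viewed, at most 10 in all, crops included, and the job is handed in when it is done.

```bash
mkdir -p pics; ls
python3 - <<'E'
from bench import status, eyes, r
import cv2,numpy as np
print(status.sense())
for n in("scene","top"):
    s=eyes.snapshot(n); cv2.imwrite(f"pics/{n}0.png",cv2.resize(s["img"][:,:,::-1],(800,600),interpolation=cv2.INTER_CUBIC))
    np.savez(f"{n}0.npz",**s); print(n,s["mtx"],s["k1"],s["R"],s["t"])
E
```

```text
pics
{'time': 0.0, 'joint_pos': array([-7.51375904e+01,  7.51582490e+00,  8.53285459e+01,  2.48158397e-03,
        8.72628492e+01, -4.89125866e+00]), 'qd': array([ 0.02526521, -0.02717832, -0.1155805 ,  0.0357741 ,  0.01121943,
        0.05954777]), 'joint_efforts': array([-7.01883819e-04, -5.69397962e+01, -5.00551414e+01, -3.13421979e-04,
        1.48754561e-02,  7.13701661e-05]), 'tool_pos': array([ 202.69800434, -564.13877222,  230.24400237]), 'tcp_rot': array([-1.79893382e+02, -1.16116002e-02,  1.97535366e+01]), 'ft_force': array([ 0.04764963, -0.03264568, -0.16353854]), 'wrist_torque': array([0.00800089, 0.02403633, 0.00843924]), 'grip_force': 0.0, 'finger_gap': 85.37802945273796}
scene [[414.27086349   0.         256.96407708]
 [  0.         414.27086349 188.5611159 ]
 [  0.           0.           1.        ]] -0.08017054245856527 [[ 0.48289206  0.87558029  0.01320642]
 [ 0.6576937  -0.35268564 -0.66562139]
 [-0.57814725  0.33010906 -0.74617274]] [-288.35736124 -240.75410446 1734.17681474]
top [[389.72863654   0.         247.75353231]
 [  0.         389.72863654 189.75401058]
 [  0.           0.           1.        ]] -0.0492244718632214 [[ 1.20384217e-05 -9.99821467e-01  1.88953525e-02]
 [-9.92843539e-01 -2.26847824e-03 -1.19400841e-01]
 [ 1.19422387e-01 -1.87586913e-02 -9.92666311e-01]] [  36.10638466  559.36363361 1654.44256285]
```

View pics/scene0.png

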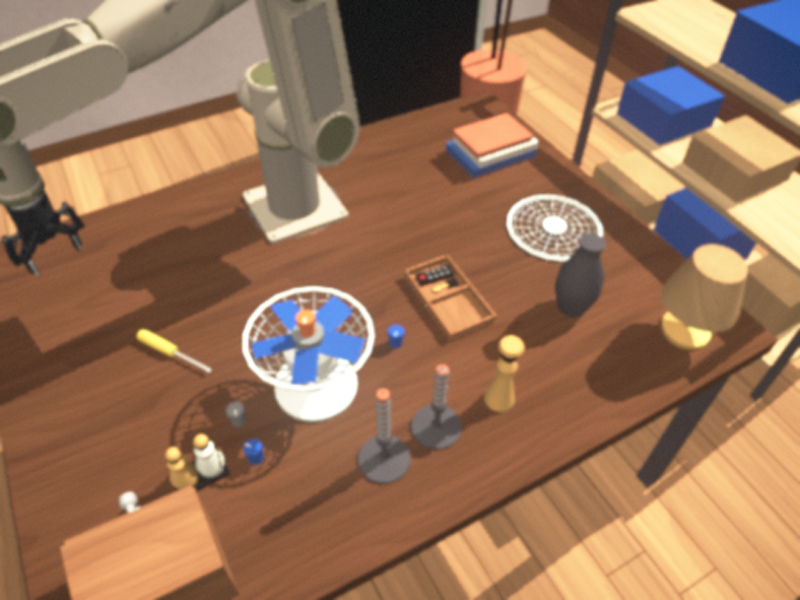

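View pics/top0.png

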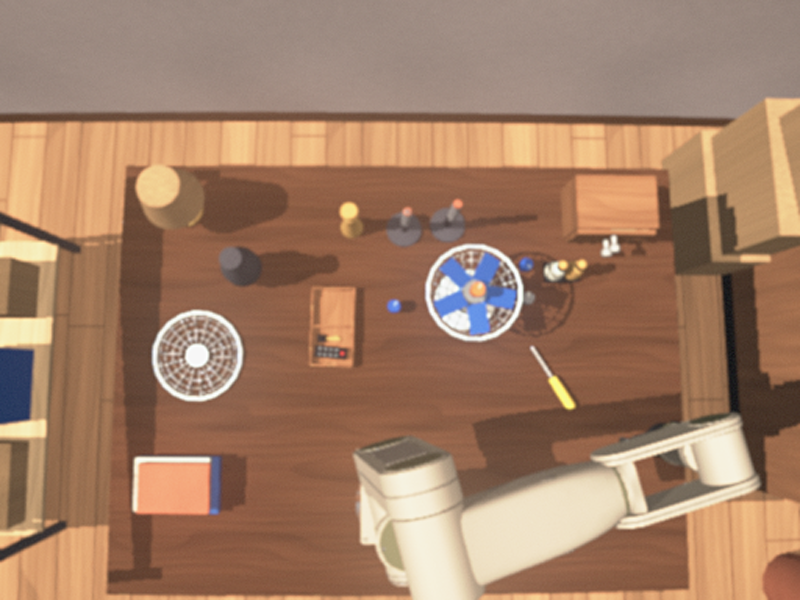

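The orange cap sits on the fan hub at about (305,320) in the scene view and (478,288) in the top view. The empty bay is at scene (466,311) and top (336,307). Next I measure both.

```bash
cat > h.py <<'E'
import numpy as np,cv2
from scipy.optimize import least_squares
def load(n): return dict(np.load(n))
def proj(s,X):
    c=np.atleast_2d(X)@s["R"].T+s["t"]; p=c[:,:2]/c[:,2:]; p=p*(1+s["k1"]*(p**2).sum(1,keepdims=True))
    return p@s["mtx"][:2,:2].T+s["mtx"][:2,2]
def onz(s,uv,z):
    return least_squares(lambda a:(proj(s,[[a[0],a[1],z]])-uv).ravel(),[500,0],x_scale=100).x
def tri(ss,uvs): return least_squares(lambda X:np.concatenate([(proj(s,X)-u).ravel() for s,u in zip(ss,uvs)]),[500,0,200],x_scale=100)
E
python3 - <<'E'
from h import *
S,T=load("scene0.npz"),load("top0.npz")
f=512/800
out=[]
def px(p): return (np.array(p)+.5)*f-.5
c=[]
for s,(u,v) in((S,(305,320)),(T,(478,288))):
    u,v=int(u*f),int(v*f); im=s["img"]; w=im[v-20:v+20,u-20:u+20].astype(int)
    m=(w[...,0]-w[...,2]>70)&(w[...,0]-w[...,1]>35)&(w[...,0]>120)
    n,l,st,ce=cv2.connectedComponentsWithStats(m.astype(np.uint8))
    k=1+np.argmax(st[1:,4]); print(st[k],ce[k]); c.append(ce[k]+[u-20,v-20])
    out.append(cv2.resize(im[v-28:v+28,u-28:u+28,::-1],(400,400),interpolation=cv2.INTER_CUBIC))
print(c); t=tri([S,T],c); print("cap",t.x,t.fun)
cv2.imwrite("pics/crop.png",np.hstack(out))
for n,p in dict(a=(312,287),b=(356,288),c=(353,367),d=(309,366)).items(): print(n,onz(T,px(p),25))
for n,p in dict(a=(405,270),b=(445,257),c=(496,314),d=(447,338)).items(): print(n,onz(S,px(p),25))
for n,p in dict(vase=(238,262),ca=(457,204),cb=(407,212)).items(): print(n,onz(T,px(p),210))
# rim of fan, top view bbox centre; z=176
print("rim",onz(T,px((474.5,292)),176), onz(S,px((309,336)),176))
E
```

```text
[ 15  11  12  21 167] [20.71257485 21.4011976 ]
[16 17 10  9 71] [20.18309859 21.23943662]
[array([195.71257485, 205.4011976 ]), array([305.18309859, 185.23943662])]
cap [ 556.19319689 -182.90926087  211.7158038 ] [-0.07639681 -0.00042206 -0.09490657 -0.03982703]
a [587.24444223 246.67053167]
b [584.73210218 124.12040283]
c [365.84870712 131.0605353 ]
d [368.43959808 251.79543718]
a [372.06302094 132.51225698]
b [379.59112098 239.78473616]
c [589.03712361 246.61934848]
d [594.87682981 113.3606452 ]
vase [624.47929342 412.47182935]
ca [ 775.35681529 -136.41066256]
cb [753.77142088  -9.42191923]
rim [ 554.88795269 -182.44652358] [ 563.38368143 -183.59286444]
```

View pics/crop.png

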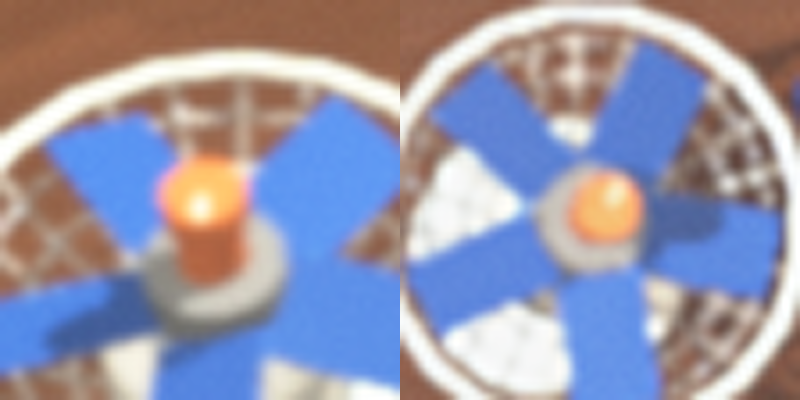

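The crop shows the cap upright on the grey hub, with the cap top at left (205,190) and right (605,205). Now I refine the axis with a silhouette fit.

```bash
cat >> h.py <<'E'
def capcent(s,x,y,z0):
    a=np.linspace(0,2*np.pi,60); P=np.vstack([np.c_[x+R*np.cos(a),y+R*np.sin(a),0*a+z] for R,z in((17,z0+26),(17,z0+44),(14.5,z0))])
    p=proj(s,P).astype(np.float32)
    up=cv2.convexHull(p[:120]); lo=cv2.convexHull(p[120:])
    m=np.zeros((384*8,512*8),np.uint8)
    for q in(cv2.convexHull(p),): cv2.fillConvexPoly(m,np.round((q+.5)*8).astype(np.int32),1)
    M=cv2.moments(m,True); return np.array([M["m10"]/M["m00"]/8-.5,M["m01"]/M["m00"]/8-.5]),M["m00"]/64
def totool(d,yaw):
    c,s=np.cos(np.radians(yaw)),np.sin(np.radians(yaw)); return np.array([c*d[0]+s*d[1], s*d[0]-c*d[1], -d[2]])/10
E
python3 - <<'E'
from h import *
S,T=load("scene0.npz"),load("top0.npz")
c=[np.array([195.7126,205.4012]),np.array([305.1831,185.2394])]
for s,k in((S,0),(T,1)):
    t=least_squares(lambda a:capcent(s,a[0],a[1],185)[0]-c[k],[556,-183],diff_step=.01,x_scale=10); print(t.x,t.fun,capcent(s,*t.x,185)[1])
t=least_squares(lambda a:np.r_[capcent(S,*a,185)[0]-c[0],capcent(T,*a,185)[0]-c[1]],[556,-183],diff_step=.01); print(t.x,t.fun)
print(totool(np.r_[t.x,275]-[202.825,-564.683,231.292],19.75))
E
```

```text
[ 554.85065083 -182.2834199 ] [0.00328048 0.00471951] 186.15625
[ 555.48712893 -182.5400231 ] [0.00046736 0.00051765] 74.0
[ 555.1100841  -182.34485587] [ 0.00447271  0.09014099 -0.04076596  0.08478335]
[ 46.07607225 -24.08044716  -4.3708    ]
```

```bash
python3 -m handwheel '{"series":[[[4,-2,-4.4,0,0,-0.17,1],[8,-4.2,-4.4,0,0,-0.34,1],[12,-6.3,-4.4,0,0,-0.5,1],[16,-8.4,-4.4,0,0,-0.67,1],[20,-10.5,-4.4,0,0,-0.84,1],[24,-12.5,-4.4,0,0,-1,1],[28,-14.6,-4.4,0,0,-1.17,1],[32,-16.7,-4.4,0,0,-1.34,1],[36,-18.8,-4.4,0,0,-1.5,1],[40,-20.9,-4.4,0,0,-1.67,1],[43.5,-22.7,-4.4,0,0,-1.84,1],[46.1,-24.1,-4.4,0,0,-2,1]]]}' 30; python3 -c "
from bench import status
print(status.sense()['joint_pos'])"
```

```text
time: 1.6
tool_pos: [556.0, -180.4, 274.6]
tcp_rot: [-180.0, -0.1, 134.7]
ft_force: [0.3, -0.4, 0.3]
finger_gap: 85.5
grip_force: 0.0
[-2.30118874e+01  4.31553792e+00  8.41450929e+01  7.77487750e-03
  9.15988913e+01 -6.77290724e+01]
```

```bash
python3 -m handwheel '{"series":[[[0,0,0,0,0,-0.18,1],[0,0,0,0,0,-0.36,1],[0,0,0,0,0,-0.54,1],[0,0,0,0,0,-0.72,1],[0,0,0.5,0,0,-0.9,1],[0,0,1,0,0,-1.08,1],[0,0,2,0,0,-1.25,1],[0,0,3,0,0,-1.4,1],[0,0,3.5,0,0,-1.4,1],[0,0,4,0,0,-1.4,1],[0,0,4,0,0,-1.4,1],[0,0,4,0,0,-1.4,1]]]}'
python3 - <<'E'
from bench import status,eyes
import cv2,numpy as np
s=status.sense();print(s['joint_pos'],s['tool_pos'],s['tcp_rot'],s['ft_force'])
E
```

```text
time: 3.1
tool_pos: [555.4, -182.1, 235.7]
tcp_rot: [-180.0, 0.0, -145.5]
ft_force: [-0.6, -0.2, 0.0]
finger_gap: 85.5
grip_force: 0.0
[-2.31793616e+01  4.94512128e+00  8.75203488e+01  9.23571951e-04
  8.75046157e+01 -1.47686286e+02] [ 555.40001818 -182.10565443  235.67740786] [-1.79975212e+02  1.67705678e-02 -1.45493111e+02] [-0.62330907 -0.20540824  0.01790602]
```

```bash
python3 -m handwheel '{"series":[[[0,0,1,0,0,0,0.8],[0,0,2,0,0,0,0.6],[0,0,3,0,0,0,0.5],[0,0,3.5,0,0,0,0.48],[0,0,3.5,0,0,0,0.45],[0,0,3.5,0,0,0,0.45]]]}' 20
python3 - <<'E'
from bench import eyes
import cv2,numpy as np
o=[]
for n in("scene","top"):
    s=eyes.snapshot(n); np.savez(f"{n}1.npz",**s); u,v=(195,200) if n=="scene" else (304,184)
    o.append(cv2.resize(s["img"][v-32:v+32,u-32:u+32,::-1],(400,400),interpolation=cv2.INTER_CUBIC))
cv2.imwrite("pics/pre.png",np.hstack(o))
E
```

```text
time: 3.85
tool_pos: [555.4, -182.1, 200.6]
tcp_rot: [-180.0, 0.0, -145.4]
ft_force: [0.5, 0.6, 0.2]
finger_gap: 38.9
grip_force: 0.0
```

View pics/pre.png

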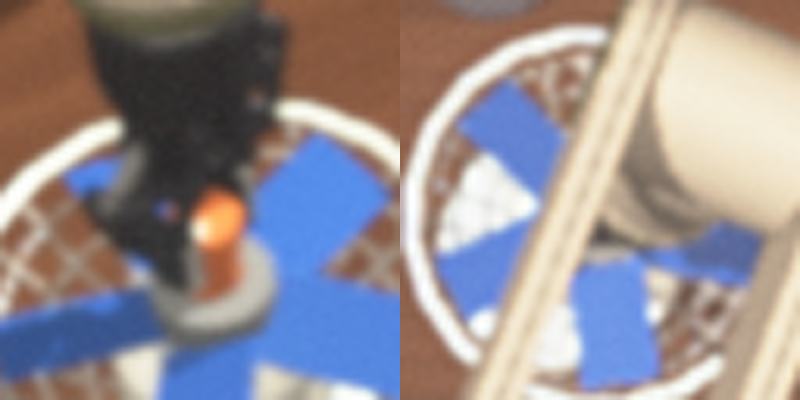

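The left crop shows a finger beside the cap at (185,230), with the cap between the jaws and no contact force. Now I close gently.

```bash
python3 -m handwheel '{"series":[[[0,0,0,0,0,0,0.42],[0,0,0,0,0,0,0.39],[0,0,0,0,0,0,0.36],[0,0,0,0,0,0,0.3],[0,0,0,0,0,0,0.3]]]}' 20
```

```text
time: 4.58
tool_pos: [555.6, -182.3, 200.8]
tcp_rot: [-179.9, 0.0, -145.4]
ft_force: [1.1, -2.4, 5.0]
finger_gap: 33.4
grip_force: 19.9
```

```bash
python3 -m handwheel '{"series":[[[0,0,-0.03,0,0,0.05,0.3],[0,0,-0.05,0,0,0.1,0.3],[0,0,-0.05,0,0,0.15,0.3],[0,0,-0.05,0,0,0.15,0.3]]]}'
```

```text
time: 5.08
tool_pos: [555.5, -182.2, 200.9]
tcp_rot: [-180.0, 0.0, -154.0]
ft_force: [3.1, -1.7, 2.5]
finger_gap: 33.3
grip_force: 19.8
```

```bash
python3 -m handwheel '{"series":[[[0,0,-0.03,0,0,0.06,0.3],[0,0,-0.05,0,0,0.12,0.3],[0,0,-0.07,0,0,0.2,0.3],[0,0,-0.07,0,0,0.2,0.3]]]}'; python3 -c "
from bench import status
s=status.sense();print(s['wrist_torque'],s['ft_force'],s['tool_pos'])"
```

```text
time: 5.58
tool_pos: [555.3, -182.1, 201.1]
tcp_rot: [180.0, -0.0, -165.4]
ft_force: [3.7, -2.8, -1.4]
finger_gap: 33.1
grip_force: 20.0
[-0.51295185 -0.67357618  0.02759396] [ 3.65129286 -2.76451227 -1.35897158] [ 555.25458976 -182.09639323  201.11529321]
```

```bash
python3 -m handwheel '{"series":[[[-0.01,-0.01,-0.03,0,0,0.08,0.3],[-0.03,-0.03,-0.06,0,0,0.16,0.3],[-0.03,-0.03,-0.07,0,0,0.2,0.3],[-0.03,-0.03,-0.07,0,0,0.2,0.3]]]}'; python3 -c "
from bench import status
s=status.sense();print(s['wrist_torque'],s['ft_force'],s['tool_pos'])"
```

```text
time: 6.08
tool_pos: [555.5, -182.0, 201.8]
tcp_rot: [180.0, -0.0, -176.8]
ft_force: [3.8, -0.3, -1.3]
finger_gap: 33.4
grip_force: 20.0
[-0.20104526 -0.49466083  0.02853593] [ 3.83745564 -0.27145286 -1.32676029] [ 555.45200065 -181.98217672  201.81505097]
```

```bash
python3 -m handwheel '{"series":[[[-0.01,0,-0.04,0,0,0.12,0.3],[-0.03,0,-0.08,0,0,0.24,0.3],[-0.04,0,-0.12,0,0,0.36,0.3],[-0.04,0,-0.15,0,0,0.45,0.3],[-0.04,0,-0.16,0,0,0.5,0.3],[-0.04,0,-0.16,0,0,0.5,0.3]]]}'; python3 -c "
from bench import status
s=status.sense();print(s['wrist_torque'],s['ft_force'],s['tool_pos'])"
```

```text
time: 6.82
tool_pos: [555.8, -181.9, 203.7]
tcp_rot: [180.0, -0.0, 154.5]
ft_force: [1.4, 0.4, 0.3]
finger_gap: 33.3
grip_force: 20.1
[-0.01068572 -0.33447295  0.01585096] [1.38478786 0.44379321 0.30586968] [ 555.82843054 -181.91932441  203.69387258]
```

```bash
python3 -m handwheel '{"series":[[[0,0,-0.04,0,0,0.12,0.3],[0,0,-0.08,0,0,0.24,0.3],[0,0,-0.13,0,0,0.36,0.3],[0,0,-0.17,0,0,0.48,0.3],[0,0,-0.21,0,0,0.6,0.3],[0,0,-0.25,0,0,0.72,0.3],[0,0,-0.3,0,0,0.84,0.3],[0,0,-0.32,0,0,0.9,0.3],[0,0,-0.32,0,0,0.9,0.3]]]}'; python3 -c "
from bench import status
s=status.sense();print(s['wrist_torque'],s['ft_force'],s['tool_pos'])"
```

```text
time: 7.95
tool_pos: [555.6, -182.3, 206.9]
tcp_rot: [-180.0, -0.0, 103.0]
ft_force: [-0.1, -0.7, 1.7]
finger_gap: 33.7
grip_force: 20.2
[-0.20840643 -0.00559497  0.01066693] [-0.13300866 -0.72076853  1.74711315] [ 555.59416533 -182.29099674  206.89423938]
```

```bash
python3 -m handwheel '{"series":[[[0,0,-0.05,0,0,0.12,0.3],[0,0,-0.1,0,0,0.24,0.3],[0,0,-0.15,0,0,0.36,0.3],[0,0,-0.19,0,0,0.48,0.3],[0,0,-0.23,0,0,0.6,0.3],[0,0,-0.28,0,0,0.72,0.3],[0,0,-0.33,0,0,0.84,0.3],[0,0,-0.35,0,0,0.9,0.3],[0,0,-0.35,0,0,0.9,0.3]]]}'; python3 -m handwheel '{"series":[[[0,0,-0.05,0,0,0,0.3],[0,0,-0.08,0,0,0,0.3],[0,0,-0.08,0,0,0,0.3]]]}'; python3 -c "
from bench import status
s=status.sense();print(s['wrist_torque'],s['ft_force'],s['tool_pos'],s['joint_pos'][5])"
```

```text
time: 9.07
tool_pos: [556.0, -182.2, 210.4]
tcp_rot: [-180.0, -0.0, 51.4]
ft_force: [1.8, 0.0, -0.4]
finger_gap: 33.2
grip_force: 20.1
time: 9.45
tool_pos: [555.9, -182.3, 211.0]
tcp_rot: [-180.0, 0.0, 51.3]
ft_force: [2.9, -1.1, -2.9]
finger_gap: 33.3
grip_force: 20.2
[-3.24439315e-01 -5.42372927e-01  5.19946133e-04] [ 2.86528234 -1.11579132 -2.91873671] [ 555.85654247 -182.28942624  211.00523623] 15.522810804813549
```

```bash
python3 -m handwheel '{"series":[[[0,0.01,-0.01,0,0,0.12,0.3],[0.02,0.02,-0.04,0,0,0.24,0.3],[0.02,0.03,-0.08,0,0,0.36,0.3],[0.02,0.03,-0.12,0,0,0.48,0.3],[0.02,0.03,-0.16,0,0,0.6,0.3],[0.02,0.03,-0.21,0,0,0.72,0.3],[0.02,0.03,-0.25,0,0,0.84,0.3],[0.02,0.03,-0.27,0,0,0.9,0.3],[0.02,0.03,-0.27,0,0,0.9,0.3]]]}'; python3 -m handwheel '{"series":[[[0,0,-0.05,0,0,0,0.3],[0,0,-0.08,0,0,0,0.3],[0,0,-0.08,0,0,0,0.3]]]}'; python3 -c "
from bench import status
s=status.sense();print(s['wrist_torque'],s['ft_force'],s['tool_pos'],s['joint_pos'][5])"
```

```text
time: 10.58
tool_pos: [556.3, -182.2, 214.2]
tcp_rot: [-180.0, 0.0, -0.3]
ft_force: [1.0, -0.2, 0.4]
finger_gap: 33.1
grip_force: 20.4
time: 10.95
tool_pos: [556.2, -182.3, 214.7]
tcp_rot: [-180.0, 0.0, -0.3]
ft_force: [0.3, 0.3, -2.1]
finger_gap: 33.6
grip_force: 20.3
[-0.12423963 -0.10961343 -0.00270476] [ 0.32433535  0.26860876 -2.0528121 ] [ 556.200166   -182.27138338  214.68906624] 67.1144668799756
```

```bash
python3 -m handwheel '{"series":[[[0,0,-0.01,0,0,0.12,0.3],[0,0,-0.04,0,0,0.24,0.3],[0,0,-0.08,0,0,0.36,0.3],[0,0,-0.12,0,0,0.48,0.3],[0,0,-0.16,0,0,0.6,0.3],[0,0,-0.21,0,0,0.72,0.3],[0,0,-0.25,0,0,0.84,0.3],[0,0,-0.27,0,0,0.9,0.3],[0,0,-0.27,0,0,0.9,0.3]]]}'; python3 -m handwheel '{"series":[[[0,0,-0.05,0,0,0,0.3],[0,0,-0.08,0,0,0,0.3],[0,0,-0.08,0,0,0,0.3]]]}'; python3 -c "
from bench import status
s=status.sense();print(s['wrist_torque'],s['ft_force'],s['tool_pos'],s['joint_pos'][5])"
```

```text
time: 12.08
tool_pos: [556.5, -182.3, 217.8]
tcp_rot: [-180.0, -0.0, -51.8]
ft_force: [1.0, 0.2, 0.3]
finger_gap: 32.8
grip_force: 20.4
time: 12.45
tool_pos: [556.2, -182.2, 218.2]
tcp_rot: [180.0, 0.0, -51.8]
ft_force: [0.1, 0.7, -0.1]
finger_gap: 33.3
grip_force: 20.4
[-0.03842113 -0.105051    0.10644126] [ 0.11258372  0.67566939 -0.11563103] [ 556.22507216 -182.18327529  218.1822021 ] 118.68228287546555
```

```bash
python3 -m handwheel '{"series":[[[0,0,-0.03,0,0,0,0.3],[0,0,-0.06,0,0,0,0.3],[0,0,-0.08,0,0,0,0.3],[0,0,-0.08,0,0,0,0.3]]]}'; python3 -c "
from bench import status
s=status.sense();print(s['wrist_torque'],s['ft_force'],s['tool_pos'],s['joint_pos'][5])"
```

```text
time: 12.95
tool_pos: [556.3, -182.2, 219.1]
tcp_rot: [180.0, 0.0, -51.9]
ft_force: [0.3, -0.5, -0.6]
finger_gap: 33.3
grip_force: 20.4
[ 0.00070371  0.00509149 -0.00100427] [ 0.30781592 -0.49924332 -0.56609379] [ 556.3313149  -182.24579537  219.07301382] 118.70583072495734
```

```bash
python3 -m handwheel '{"series":[[[0,0,-0.1,0,0,0,0.3],[0,0,-0.2,0,0,0,0.3],[0,0,-0.3,0,0,0,0.3],[0,0,-0.3,0,0,0,0.3]]]}'; python3 -m handwheel '{"series":[[[0,0,-0.3,0,0,0,0.3],[0,0,-0.8,0,0,0,0.3],[0,0,-1.5,0,0,0,0.3],[0,0,-2.5,0,0,0,0.3],[0,0,-3.5,0,0,0,0.3],[0,0,-4.5,0,0,0,0.3],[0,0,-5,0,0,0,0.3],[0,0,-5,0,0,0,0.3]]]}'
python3 - <<'E'
from bench import eyes,status
from h import *
o=[]
for n in("scene","top"):
    s=eyes.snapshot(n); np.savez(f"{n}2.npz",**s); u,v=(195,188) if n=="scene" else (304,184)
    o.append(cv2.resize(s["img"][v-50:v+50,u-50:u+50,::-1],(400,400),interpolation=cv2.INTER_CUBIC))
cv2.imwrite("pics/lift.png",np.hstack(o))
print(status.sense()["tool_pos"])
E
```

```text
time: 13.45
tool_pos: [556.5, -182.3, 222.3]
tcp_rot: [-180.0, -0.0, -51.9]
ft_force: [0.1, -0.6, -0.5]
finger_gap: 33.3
grip_force: 20.4
time: 14.45
tool_pos: [556.6, -182.4, 272.6]
tcp_rot: [-180.0, -0.0, -51.9]
ft_force: [0.2, 0.1, -1.4]
finger_gap: 33.0
grip_force: 20.4
[ 556.20618144 -182.2246113   271.71356718]
```

View pics/lift.png

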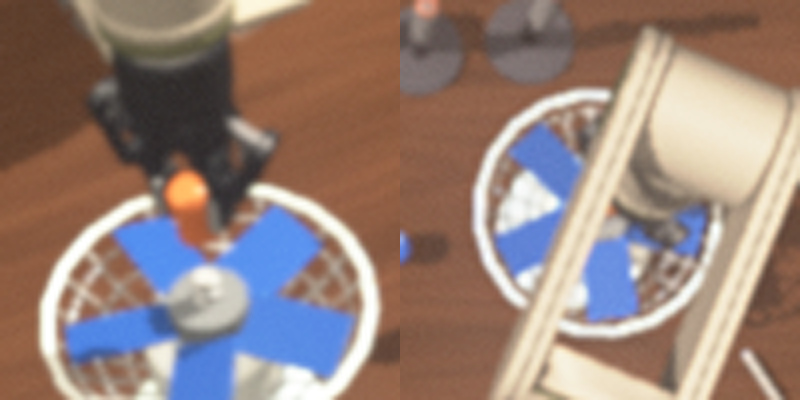

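The left crop shows the bare hub and shaft at (207,285), with the cap upright in the jaws at (187,205). Now I carry it to the bay.

```bash
python3 -c "
from h import *
print(totool(np.array([532-556.3,185+182.3,0]),-51.9))"
```

```text
[-30.40352053 -20.75147559  -0.        ]
```

```bash
python3 -m handwheel '{"series":[[[-1.5,-1,0,0,0,-0.04,0.3],[-4.4,-3,0,0,0,-0.13,0.3],[-7.3,-5,0,0,0,-0.22,0.3],[-10.3,-7,0,0,0,-0.31,0.3],[-13.2,-9,0,0,0,-0.4,0.3],[-16.1,-11,0,0,0,-0.49,0.3],[-19,-13,0,0,0,-0.58,0.3],[-22,-15,0,0,0,-0.67,0.3],[-25,-17,0,0,0,-0.76,0.3],[-27.8,-19,0,0,0,-0.84,0.3],[-29.6,-20.2,0,0,0,-0.89,0.3],[-30.4,-20.8,0,0,0,-0.906,0.3]]]}'; python3 -m handwheel '{"series":[[[0,0,1,0,0,0,0.3],[0,0,3,0,0,0,0.3],[0,0,6,0,0,0,0.3],[0,0,9,0,0,0,0.3],[0,0,12,0,0,0,0.3],[0,0,15,0,0,0,0.3],[0,0,18,0,0,0,0.3],[0,0,19.5,0,0,0,0.3],[0,0,20,0,0,0,0.3],[0,0,20,0,0,0,0.3]]]}';  python3 - <<'E'
from bench import eyes,status
from h import *
s=eyes.snapshot("scene"); a=s["img"][130:230,235:335,::-1]
t=eyes.snapshot("top"); b=t["img"][150:250,160:260,::-1]
cv2.imwrite("pics/place.png",cv2.resize(np.hstack([a,b]),(800,400),interpolation=cv2.INTER_CUBIC))
print(status.sense()["tool_pos"])
E
```

```text
time: 16.05
tool_pos: [531.2, 187.2, 271.8]
tcp_rot: [-180.0, 0.0, 0.3]
ft_force: [0.1, -0.1, -1.1]
finger_gap: 33.6
grip_force: 20.4
time: 17.3
tool_pos: [532.6, 185.1, 72.5]
tcp_rot: [-180.0, -0.0, 0.0]
ft_force: [-0.1, -0.2, -0.2]
finger_gap: 33.1
grip_force: 20.4
[533.22627557 185.43671351  73.41489772]
```

View pics/place.png

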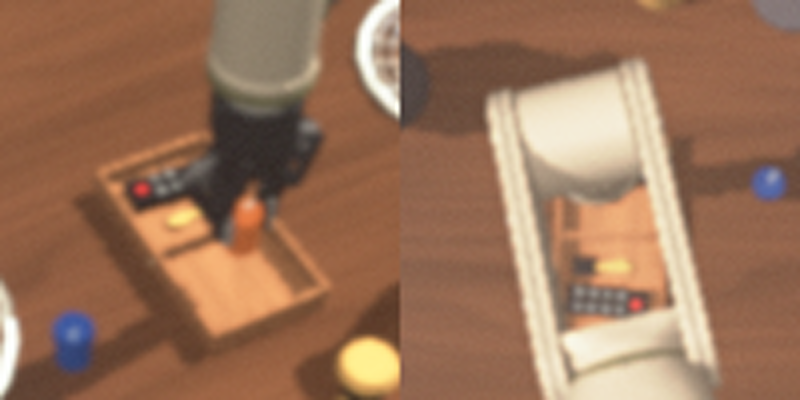

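The cap hangs upright above the empty bay (left crop, 248,225), clear of the walls. I lower it by feel.

```bash
python3 -m handwheel '{"series":[[[0,0,1,0,0,0,0.3],[0,0,2,0,0,0,0.3],[0,0,3,0,0,0,0.3],[0,0,4,0,0,0,0.3],[0,0,4.5,0,0,0,0.3],[0,0,4.7,0,0,0,0.3],[0,0,4.7,0,0,0,0.3]]]}'; python3 -m handwheel '{"series":[[[0,0,0.05,0,0,0,0.3],[0,0,0.1,0,0,0,0.3],[0,0,0.15,0,0,0,0.3],[0,0,0.2,0,0,0,0.3],[0,0,0.2,0,0,0,0.3]]]}'
```

```text
time: 18.27
tool_pos: [532.3, 185.3, 25.1]
tcp_rot: [-180.0, -0.0, 0.0]
ft_force: [-0.3, -0.4, -0.2]
finger_gap: 33.2
grip_force: 20.4
time: 18.9
tool_pos: [532.2, 185.3, 23.0]
tcp_rot: [-180.0, 0.0, 0.0]
ft_force: [0.3, 0.3, 0.8]
finger_gap: 33.2
grip_force: 20.4
```

```bash
python3 -m handwheel '{"series":[[[0,0,0.03,0,0,0,0.3],[0,0,0.06,0,0,0,0.3],[0,0,0.06,0,0,0,0.3]]]}'; python3 -m handwheel '{"series":[[[0,0,0.03,0,0,0,0.3],[0,0,0.06,0,0,0,0.3],[0,0,0.06,0,0,0,0.3]]]}'
```

```text
time: 19.27
tool_pos: [532.2, 185.3, 22.4]
tcp_rot: [180.0, 0.0, 0.0]
ft_force: [-0.9, 0.1, -0.8]
finger_gap: 33.1
grip_force: 20.4
time: 19.65
tool_pos: [532.3, 185.3, 21.9]
tcp_rot: [-180.0, -0.0, 0.0]
ft_force: [0.7, 0.1, -1.0]
finger_gap: 33.5
grip_force: 20.4
```

```bash
python3 -m handwheel '{"series":[[[0,0,0.03,0,0,0,0.3],[0,0,0.06,0,0,0,0.3],[0,0,0.06,0,0,0,0.3]]]}'; python3 -m handwheel '{"series":[[[0,0,0.03,0,0,0,0.3],[0,0,0.05,0,0,0,0.3],[0,0,0.05,0,0,0,0.3]]]}'
```

```text
time: 20.02
tool_pos: [532.5, 185.3, 21.9]
tcp_rot: [-180.0, -0.0, 0.0]
ft_force: [-2.9, -1.2, 5.4]
finger_gap: 33.2
grip_force: 20.9
time: 20.4
tool_pos: [532.6, 185.4, 21.8]
tcp_rot: [-180.0, -0.0, 0.1]
ft_force: [-3.5, -1.0, 9.7]
finger_gap: 33.3
grip_force: 21.1
```

Contact felt. Ease off, open slightly, and rise.

```bash
python3 -m handwheel '{"series":[[[0,0,-0.04,0,0,0,0.3],[0,0,-0.08,0,0,0,0.3],[0,0,-0.08,0,0,0,0.3]]]}'; python3 -m handwheel '{"series":[[[0,0,0,0,0,0,0.4],[0,0,0,0,0,0,0.43],[0,0,0,0,0,0,0.47],[0,0,0,0,0,0,0.52],[0,0,0,0,0,0,0.57],[0,0,0,0,0,0,0.57]]]}';python3 -m handwheel '{"series":[[[0,0,-0.5,0,0,0,0.57],[0,0,-1.2,0,0,0,0.57],[0,0,-2.2,0,0,0,0.57],[0,0,-4,0,0,0,0.57],[0,0,-7,0,0,0,0.57],[0,0,-11,0,0,0,0.57],[0,0,-15,0,0,0,0.57],[0,0,-19,0,0,0,0.57],[0,0,-23,0,0,0,0.57],[0,0,-25,0,0,0,0.57],[0,0,-25,0,0,0,0.57]]]}'; python3 -m handwheel '{"series":[[[-4,0,0,0,0,0,0.57],[-8,0,0,0,0,0,0.57],[-11,0,0,0,0,0,0.57],[-13,0,0,0,0,0,0.57],[-13,0,0,0,0,0,0.57],[-13,0,0,0,0,0,0.57]]]}';  python3 - <<'E'
from bench import eyes,status
from h import *
s=eyes.snapshot("scene"); a=s["img"][130:230,235:335,::-1]
t=eyes.snapshot("top"); b=t["img"][150:250,160:260,::-1]
cv2.imwrite("pics/final.png",cv2.resize(np.hstack([a,b]),(800,400),interpolation=cv2.INTER_CUBIC))
E
```

```text
time: 20.78
tool_pos: [532.4, 185.3, 21.9]
tcp_rot: [-180.0, -0.0, 0.0]
ft_force: [-1.8, -0.7, 5.4]
finger_gap: 32.7
grip_force: 20.7
time: 21.52
tool_pos: [532.2, 185.3, 21.6]
tcp_rot: [-180.0, -0.0, 0.0]
ft_force: [-0.6, 0.7, 0.1]
finger_gap: 49.0
grip_force: 0.0
time: 22.9
tool_pos: [533.1, 185.5, 273.6]
tcp_rot: [-179.9, -0.2, 0.0]
ft_force: [0.4, 0.2, 0.2]
finger_gap: 48.5
grip_force: 0.0
time: 23.65
tool_pos: [402.3, 185.0, 270.5]
tcp_rot: [180.0, 0.1, 0.0]
ft_force: [-0.1, -0.5, -0.4]
finger_gap: 48.8
grip_force: 0.0
```

View pics/final.png

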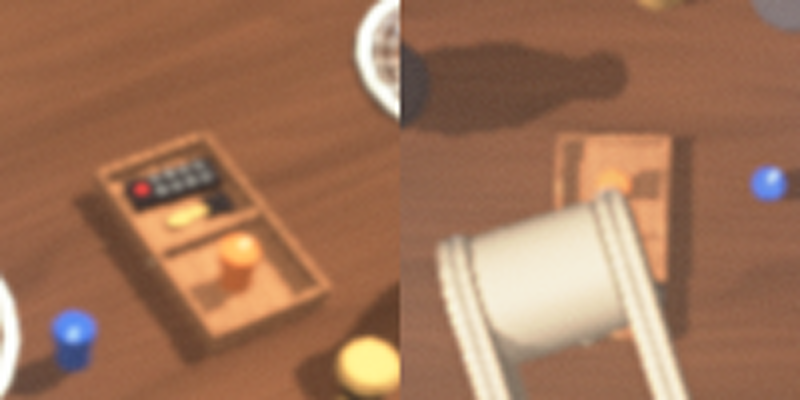

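The cap stands upright in the empty bay (left crop, 238,262), and the remote and key are undisturbed. Handing in.

```bash
python3 -c "
from bench import r
print(r.hand_in())"
```

```text
the job is handed in; nothing more can be done
None
```

I unscrewed the orange cap clockwise until it lifted off freely, set it upright in the tray's empty bay, and handed the job in at about 24 s. Vertical force read 5 N or less while unscrewing and 9.7 N at set-down, read only at the end of each move.

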